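Sweep loose bottle caps into the catch tray

TASK

Three red screw caps lie loose on the bottling bench: sweep them along the bench top with the fingers, through the open side of the three-sided steel catch tray, until every cap lies flat and fully inside it. Only push the caps, never pick one up, and leave the jars, the cork bung and the big bottle standing where they are.

Things in the scene. Friction and masses are not known exactly. Their poses are not given: they have to be found in the camera images.
- cap_a: red ribbed plastic screw cap for a large bottle, a closed disc 52 mm in diameter and 22 mm high, about 25 g, lying flat and loose on the bench; origin at the centre of its underside; slides easily when pushed low on its side
- cap_b: red ribbed plastic screw cap for a large bottle, a closed disc 52 mm in diameter and 22 mm high, about 25 g, lying flat and loose on the bench; origin at the centre of its underside; slides easily when pushed low on its side
- cap_c: red ribbed plastic screw cap for a large bottle, a closed disc 52 mm in diameter and 22 mm high, about 25 g, lying flat and loose on the bench; origin at the centre of its underside; slides easily when pushed low on its side
- tray: catch tray fixed to the bench on the robot's left: three steel walls 4 mm thick, 30 mm high, round a blue floor level with the bench (no lip); inside 170 mm wide, 150 mm deep. Origin at bench height, middle of the open side, which faces the caps; x runs along the open side (walls' insides at -85, +85 mm), y points into the tray (back wall's inside at 150 mm), z up
- jar_white: bystander: small amber glass jar with a white lid, 56 mm in diameter, 62 mm high, loose; origin at the centre of its underside; must not be moved
- jar_black: bystander: small amber glass jar with a black lid, 56 mm in diameter, 62 mm high, loose; origin at the centre of its underside; must not be moved
- bung: bystander: tapered cork bung, 38 mm in diameter at the foot and 48 mm at the top, 45 mm high, loose; origin at the centre of its underside; must not be moved
- bottle: bystander: amber glass bottle with wide shoulders and a clear narrow neck, 90 mm in diameter, 200 mm high, loose, standing upright on the far side of the bench; origin at the centre of its underside; must not be moved
There are look-alikes about, which are no part of the job. What is shaped like the cap_a but pink or turquoise is not meant.

How it is judged:
By the outcome, as a careful person would: the job done as asked, in the order asked, and still so for the second after the job is handed in, with the robot touching nothing.
It also fails if it takes over 72 s, if anything falls off the work surface, if the arm or the gripper's body presses on something with over 40 N, if the wrist force passes 120 N, or if a joint passes its speed limit or range.

ROBOT

A 6-joint arm with a two-finger parallel gripper is mounted at the origin on the work surface. World frame = base frame: x ahead of the robot, y to its left, z up, the work surface at z = 0. Lengths are in m, angles in rad, forces in N, time in s.
With the tool pointing down it reaches from about 0.25 to 0.8 m from the base axis. Payload 8.5 kg.
Tool frame: the origin (TCP) lies on the front face of the gripper's body, between the roots of the fingers; the fingertips stand 73 mm ahead of it and the grasp point (between the pads) lies 54 mm ahead of it; z points along the fingers, x is the direction in which the jaws open and shut, and the axes are right-handed (so a half turn about z gives the same grasp; the last joint's range is limited). The gripper opens to 85 mm and grips with 20 to 120 N. Pads are 22 mm wide; open, the fingers measure 114 mm over their backs; the gripper's body (76 mm by 85 mm) begins 54 mm behind the grasp point. The pads swing forward as they close: fully open they stand 13 mm farther back than shut.
Start: joints at [-1.25, 0.238, -0.013, 1.319, 0, 1.571], TCP at [0.166, -0.498, 0.304] pointing down, gripper open.
Joint ranges: [-2.66, 2.66], [-1.03, 1.9], [-1.14, 1.46], [-1.82, 2.27], [-1.45, 1.34], [-3.14, 3.14]. Speed limits (rad/s): [2.22, 2.22, 2.79, 3.14, 3.14, 3.14].

INTERFACE

Orientations are given as a unit quaternion [w, x, y, z].
In Python, from bench import r gives the robot as it stands. The module is installed in compiled form; this text tells all that it offers.
- The arm moves only by the shell command python3 -m creep 'ROWS' [FORCE]. ROWS is JSON, a list of rows, each a list of 3 entries, a list of its own where there are three numbers: the shift along the tool's x, y, z as a fraction of full scale, then the turn, a rotation vector about the tool's x, y, z as a fraction of full scale, then the gripper command: -1 is fully open, 1 is shut, values between are in proportion. A call has 1 to 5 rows; each row shifts and turns the pose as measured when the row begins, along the tool's axes as they then stand; what a row does not reach is not made up. Full scale, the value 1, is 500 mm for a shift and 180 degrees for a turn. A row lasts 1/8 s, in which the tool goes at most 62.5 mm and 10.7 degrees, less where a joint would pass 70% of its speed; a pose out of reach is approached as far as the arm can. A call with a number of a shift or a turn outside -1 to 1 is refused whole. A call with a gripper value outside its range is refused whole. The fingers move at their own pace and stop on an object; FORCE is the grip in N (left out, the last holds). Time passes only in rows, so rows that do not move let the fingers close. It gives the time, the measured TCP pose, the force and the opening at its end, in the units of the state.
- r.sense(): the state, without advancing time (a new reading comes with each control period).
- r.grab_frame(name): name is "side" or "top"; returns the picture (400x640x3 uint8, red, green, blue); there is no depth.
- r.calibration(name): a dict with "K" (3x3 intrinsics, pixels), "rvec" (rotation vector, rad) and "tvec" (3), from world to camera coordinates, as OpenCV has them. Camera axes: x right, y down, z forward; pixel columns grow to the right and rows downward; lengths in m; the calibration is good to about 2 mm. A picture is of the moment at which its call begins. calibration takes no time and is no camera call.
- r.finish_job(): hands the job in, once; it reports no verdict.
The state is a dict: "time_s": time; "qpos": joint angles; "dq": joint speeds; "joint_torque": joint torques, N m; "position": TCP position; "ee_rot": TCP orientation; "force": force on the tool from outside, world axes, zero at the start; "moment": the same for the moment, N m; "opening": finger opening in m.
Only numpy, scipy, OpenCV 4.12 (cv2) and the standard library are available. Lean on these libraries where they do the work, as an engineer would, in place of code of your own. Each camera call takes 0.05 s, during which the arm holds its last target. There are 200 camera calls.

## Working session

There is one attempt and no reset: what is moved stays moved. The work goes in short steps, Python scripts to look and compute and a shell command to move; the robot and the scene stay as the last step left them, time stands still between calls to the robot, and variables do not carry over. Pictures are saved under pics/ and viewed, about 8 in all and at most 12, crops included, and the job is handed in when it is done.

```bash
mkdir -p pics; cat > h.py <<'E'
import numpy as np,cv2
from bench import r
def grab(n,f):
    im=r.grab_frame(n); cv2.imwrite('pics/'+f,cv2.cvtColor(im,cv2.COLOR_RGB2BGR)); return im
def pix2w(n,uv,z):
    c=r.calibration(n);K=np.array(c['K']);R=cv2.Rodrigues(np.array(c['rvec'],float))[0];t=np.array(c['tvec'],float).ravel()
    C=-R.T@t; d=R.T@np.linalg.inv(K)@np.array([uv[0],uv[1],1.]); return C+d*(z-C[2])/d[2]
def w2pix(n,p):
    c=r.calibration(n)
    return cv2.projectPoints(np.array(p,float).reshape(-1,3),np.array(c['rvec'],float),np.array(c['tvec'],float),np.array(c['K'],float),None)[0].reshape(-1,2)
E
python3 - <<'E'
from h import *
for n in('top','side'):
    grab(n,n+'0.png'); c=r.calibration(n); print(n,c)
print(r.sense())
E
```

```text
top {'K': array([[492.13745098,   0.        , 310.43145193],
       [  0.        , 492.13745098, 203.45232651],
       [  0.        ,   0.        ,   1.        ]]), 'rvec': array([ 2.14764845, -2.17521136,  0.13975269]), 'tvec': array([-0.08039728,  0.57617836,  0.89282609])}
side {'K': array([[426.33535605,   0.        , 321.49092601],
       [  0.        , 426.33535605, 198.88461034],
       [  0.        ,   0.        ,   1.        ]]), 'rvec': array([ 0.37542747, -2.7361916 ,  1.22409115]), 'tvec': array([0.55339805, 0.20587688, 0.86570528])}
{'time_s': 0.1, 'qpos': array([-1.24999372e+00,  2.38715556e-01, -1.41253786e-02,  1.31920352e+00,
        1.00406071e-05,  1.57082704e+00]), 'dq': array([ 0.00047365, -0.00051951,  0.00015008, -0.0002537 , -0.001169  ,
        0.00071512]), 'joint_torque': array([-3.42501068e-06, -5.39719892e+01,  3.46998882e+01,  1.34146685e-02,
       -1.88358564e-05, -1.37699959e-05]), 'position': array([ 0.16546695, -0.49796641,  0.30336195]), 'ee_rot': array([-3.69199979e-04,  8.10955812e-01, -5.85107069e-01, -5.03162164e-04]), 'force': array([ 0.85788586, -0.19478773,  0.26749496]), 'moment': array([ 0.03561243, -0.0263485 ,  0.03149516]), 'opening': 0.08569733248220039}
```

View pics/top0.png

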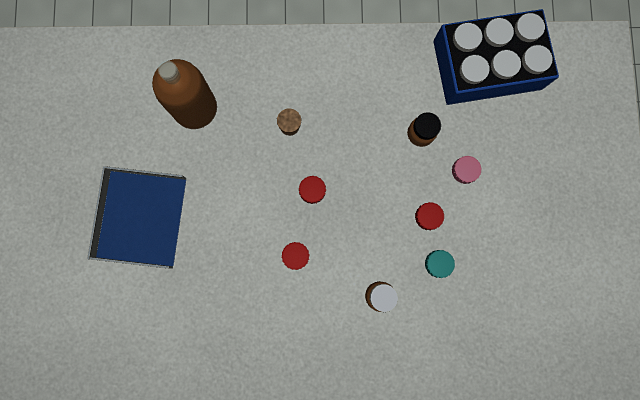

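View pics/side0.png

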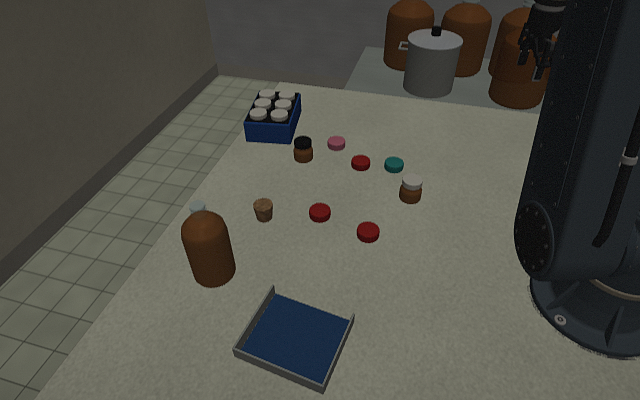

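The top view shows red caps at (312,189), (295,256) and (430,216). The look-alikes are pink at (467,169) and turquoise at (440,264), and neither is meant. The white jar is at (382,297), the black jar at (427,126), the bung at (289,121) and the bottle at about (190,100). The tray spans about (90–186, 168–268) and opens to the right. The side view agrees.

```bash
python3 - <<'E'
from h import *
def blobs(n):
    im=cv2.imread(f'pics/{n}0.png'); h=cv2.cvtColor(im,cv2.COLOR_BGR2HSV)
    m=(((h[...,0]<5)|(h[...,0]>174))&(h[...,1]>190)&(h[...,2]>60)).astype('uint8')
    k,l,s,c=cv2.connectedComponentsWithStats(m)
    return [(c[i],s[i,4]) for i in range(1,k) if s[i,4]>80],im
bt,it=blobs('top'); bs,_=blobs('side')
def P(n):
    c=r.calibration(n); return c['K']@np.hstack([cv2.Rodrigues(c['rvec'])[0],c['tvec'].reshape(3,1)])
for c,a in bt: 
    for d,b in bs:
        X=cv2.triangulatePoints(P('top'),P('side'),c,d).ravel();X=X[:3]/X[3]
        e=np.linalg.norm(w2pix('top',X)-c)
        if e<4: print('red',c.round(1),a,d.round(1),X.round(4),'err',e.round(2), 'z=.02 top', pix2w('top',c,.021).round(4))
for nm,uv,z in [('white',(383.5,297.5),.062),('black',(427.5,126),.062),('bung',(289,121),.045),('bottle cap',(168,71),.2),('pink',(467,169),.022),('turq',(440,263.5),.022),('tray r far',(185.5,178),.03),('tray r near',(173,267.5),.03),('tray l far',(105,168),.03),('l near',(90,258),.03)]:
    print(nm,pix2w('top',uv,z).round(4))
E=cv2.resize(it[130:310,250:490],None,fx=3,fy=3,interpolation=cv2.INTER_CUBIC); cv2.imwrite('pics/crop0.png',E)
E=cv2.resize(it[155:280,80:200],None,fx=4.5,fy=4.5,interpolation=cv2.INTER_CUBIC); cv2.imwrite('pics/tray0.png',E)
E
```

```text
red [312.  188.4] 498 [319.1 210.1] [ 0.6067 -0.0912  0.0177] err 0.1 z=.02 top [ 0.606  -0.0912  0.021 ]
red [430.2 215.3] 525 [360.7 160.5] [ 0.5512 -0.3177  0.0175] err 0.16 z=.02 top [ 0.5512 -0.3168  0.021 ]
red [294.8 255. ] 481 [367.7 229.6] [ 0.4792 -0.0569  0.0182] err 0.06 z=.02 top [ 0.479 -0.057  0.021]
white [ 0.4005 -0.2162  0.062 ]
black [ 0.7151 -0.3085  0.062 ]
bung [ 0.7328 -0.0489  0.045 ]
bottle cap [0.7712 0.1386 0.2   ]
pink [ 0.6402 -0.3916  0.022 ]
turq [ 0.4595 -0.3311  0.022 ]
tray r far [0.6276 0.1498 0.03  ]
tray r near [0.4586 0.1701 0.03  ]
tray l far [0.6489 0.3036 0.03  ]
l near [0.4783 0.3251 0.03  ]
```

View pics/crop0.png

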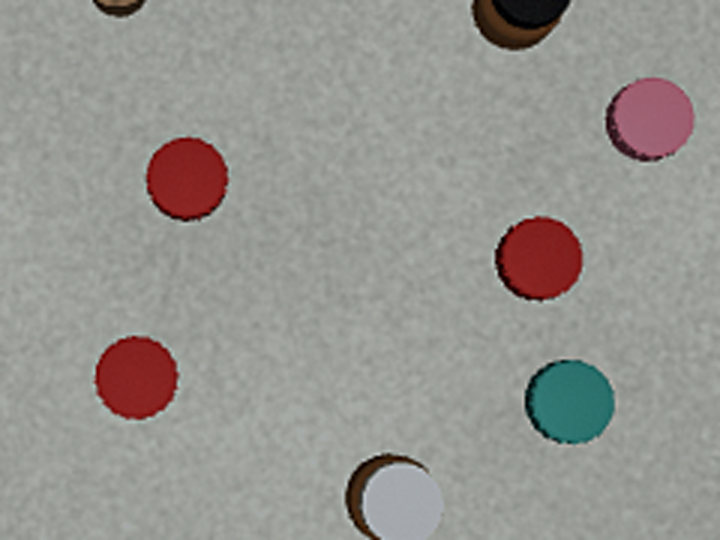

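View pics/tray0.png

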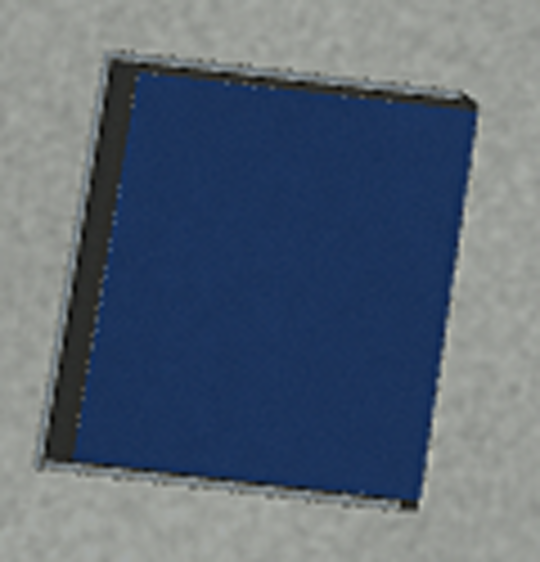

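The crop confirms exactly three red caps, clear of the pink and turquoise ones. Triangulated tops agree (z≈18 mm blob centroid). The tray opens at about (0.543, 0.160) and points inward along (0.13, 0.99). Next I turn the tool so its axes match the world (x=+X, y=-Y), with the jaws at about 30 mm as a two-point pusher.

```bash
python3 -m creep '[[[0,0,0],[0,0,-0.057],0.3],[[0,0,0],[0,0,-0.057],0.3],[[0,0,0],[0,0,-0.057],0.3],[[0,0,0],[0,0,-0.057],0.3],[[0,0,0],[0,0,-0.057],0.3]]' 20
python3 -m creep '[[[0,0,0],[0,0,-0.057],0.3],[[0,0,0],[0,0,-0.057],0.3],[[0,0,0],[0,0,0],0.3]]'
cat > st.py <<'E'
from h import *
from scipy.spatial.transform import Rotation as Ro
s=r.sense();q=s['ee_rot'];M=Ro.from_quat([q[1],q[2],q[3],q[0]]).as_matrix()
print(s['time_s'],'pos',s['position'].round(4),'x',M[:,0].round(3),'y',M[:,1].round(3),'open',round(s['opening'],4),'F',s['force'].round(1),'q',s['qpos'].round(2))
E
python3 st.py
```

```text
time_s: 0.72
position: [0.1652, -0.4971, 0.3015]
ee_rot: [-0.002, 0.987, -0.163, -0.001]
force: [-0.2, -0.5, -0.2]
opening: 0.0297
time_s: 1.1
position: [0.165, -0.4967, 0.3004]
ee_rot: [-0.004, 1.0, 0.021, -0.001]
force: [0.3, 0.7, -0.3]
opening: 0.0303
1.1 pos [ 0.165  -0.4967  0.3004] x [ 0.999  0.042 -0.002] y [ 0.042 -0.999 -0.008] open 0.0303 F [ 0.3  0.7 -0.3] q [-1.25  0.24 -0.02  1.32  0.    0.28]
```

```bash
python3 -m creep '[[[0.088,-0.068,0.02],[0,0,0.013],0.3],[[0.088,-0.068,0.02],[0,0,0],0.3],[[0.088,-0.068,0.02],[0,0,0],0.3],[[0.088,-0.068,0.02],[0,0,0],0.3],[[0.088,-0.068,0.02],[0,0,0],0.3]]' >/dev/null
python3 -m creep '[[[0.088,-0.068,0.02],[0,0,0],0.3],[[0.088,-0.068,0.02],[0,0,0],0.3],[[0.088,-0.068,0.02],[0,0,0],0.3],[[0.088,-0.068,0.02],[0,0,0],0.3],[[0,0,0],[0,0,0],0.3]]' >/dev/null
python3 st.py
```

```text
2.35 pos [ 0.578  -0.1884  0.2066] x [ 0.999 -0.054 -0.003] y [-0.054 -0.999 -0.006] open 0.0301 F [-0.3 -0.  -0.4] q [-0.32  0.43  0.01  1.16  0.    1.31]
```

```bash
python3 -m creep '[[[0.056,-0.07,0.04],[0,0,-0.017],0.3],[[0,0,0.06],[0,0,0],0.3],[[0,0,0.06],[0,0,0],0.3],[[0,0,0.06],[0,0,0],0.3],[[0,0,0],[0,0,0],0.3]]' >/dev/null
python3 st.py
```

```text
2.975 pos [ 0.607  -0.1545  0.0939] x [ 1.    -0.019 -0.004] y [-0.019 -1.    -0.005] open 0.0301 F [-0.3 -0.3  0.5] q [-0.25  0.54 -0.1   0.93  0.    1.34]
```

```bash
python3 -m creep '[[[0,0,0.026],[0,0,0],0.3],[[0,-0.03,0],[0,0,-0.003],0.3],[[0,-0.03,0],[0,0,0],0.3],[[-0.001,-0.04,0],[0,0,0],0.3],[[-0.001,-0.04,0],[0,0,0],0.3]]' >/dev/null
python3 st.py
python3 -m creep '[[[-0.001,-0.04,0],[0,0,0],0.3],[[-0.001,-0.04,0],[0,0,0],0.3]]' >/dev/null
python3 st.py; python3 - <<'E'
from h import *
a=grab('top','top1.png');b=grab('side','side1.png')
o=np.hstack([a[130:330,80:460],b[130:330,220:600]]);cv2.imwrite('pics/c1.png',cv2.cvtColor(o,cv2.COLOR_RGB2BGR))
E
```

```text
3.6 pos [ 0.6084 -0.0815  0.0846] x [ 1.    -0.014  0.001] y [-0.014 -1.    -0.004] open 0.0299 F [-0.8  0.9 -0.4] q [-0.13  0.53 -0.15  0.89  0.    1.45]
3.85 pos [ 0.608  -0.0378  0.0852] x [ 1.    -0.013  0.002] y [-0.013 -1.    -0.004] open 0.0299 F [-0.2  0.   0.3] q [-0.06  0.52 -0.16  0.88  0.    1.52]
```

View pics/c1.png

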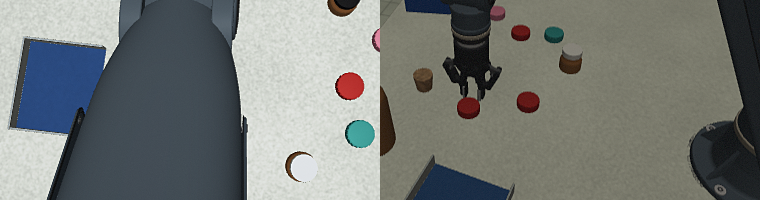

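The arm hides the caps from above. The side crop shows the first cap seated at the fingertips at about (468,107), with the second untouched at (528,102). I'll keep pushing and track with the side camera.

```bash
cat > tr.py <<'E'
from h import *
O=np.array([.543,.160]);ui=np.array([.131,.991]);us=np.array([.991,-.131])
for n in ('side','top'):
    h=cv2.cvtColor(r.grab_frame(n),cv2.COLOR_RGB2HSV)
    m=(((h[...,0]<6)|(h[...,0]>174))&(h[...,1]>170)&(h[...,2]>60)).astype('uint8')
    k,l,s,c=cv2.connectedComponentsWithStats(m)
    for i in range(1,k):
        if s[i,4]>60:
            p=pix2w(n,c[i],.018)[:2]; print(n,c[i].round(),s[i,4],p.round(4),'tray s,d',(us@(p-O)).round(3),(ui@(p-O)).round(3))
E
python3 -m creep '[[[-0.001,-0.044,0.006],[0,0,0],0.3],[[-0.001,-0.044,0.002],[0,0,0],0.3],[[-0.001,-0.044,0.001],[0,0,0],0.3],[[-0.001,-0.044,0],[0,0,0],0.3],[[-0.001,-0.044,0],[0,0,0],0.3]]' >/dev/null
python3 st.py;python3 tr.py
```

```text
4.575 pos [0.6069 0.0771 0.0811] x [ 1.    -0.013  0.002] y [-0.013 -1.    -0.003] open 0.0298 F [ 0.1  0.1 -0.5] q [ 0.13  0.53 -0.16  0.87  0.    1.71]
side [361. 162.] 184 [ 0.5493 -0.3115] tray s,d 0.068 -0.466
side [368. 231.] 318 [ 0.4783 -0.0531] tray s,d -0.036 -0.22
side [293. 274.] 417 [0.6064 0.1116] tray s,d 0.069 -0.04
top [430. 216.] 570 [ 0.551  -0.3167] tray s,d 0.07 -0.471
top [295. 255.] 566 [ 0.4782 -0.0573] tray s,d -0.036 -0.224
```

The cap enters at s≈+65 mm, too near the far wall. I'll back off, turn about 21° and steer it inward.

```bash
python3 -m creep '[[[0,0.05,0],[0,0,0],0.3],[[0.018,0,0],[0,0,-0.057],0.3],[[0.018,0,0],[0,0,-0.057],0.3],[[0,0,0],[0,0,0],0.3]]' >/dev/null
python3 st.py; python3 tr.py
```

```text
5.175 pos [0.6247 0.0538 0.081 ] x [0.937 0.349 0.003] y [ 0.349 -0.937 -0.002] open 0.03 F [ 0.9  0.1 -0.9] q [ 0.08  0.55 -0.12  0.89  0.    1.3 ]
side [361. 161.] 176 [ 0.5496 -0.3126] tray s,d 0.068 -0.467
side [368. 231.] 316 [ 0.4782 -0.0534] tray s,d -0.036 -0.22
side [292. 275.] 408 [0.6058 0.1158] tray s,d 0.068 -0.036
top [430. 216.] 573 [ 0.5509 -0.3168] tray s,d 0.07 -0.471
top [295. 255.] 567 [ 0.4782 -0.0573] tray s,d -0.036 -0.224
```

```bash
python3 -m creep '[[[0,-0.044,0],[0,0,0],0.3],[[0,-0.044,0],[0,0,0],0.3],[[0,-0.044,0],[0,0,0],0.3],[[0,-0.03,0],[0,0,0],0.3],[[0,0,0],[0,0,0],0.3]]' >/dev/null
python3 st.py; python3 tr.py
```

```text
5.9 pos [0.5938 0.131  0.081 ] x [0.944 0.33  0.001] y [ 0.33  -0.944 -0.002] open 0.03 F [ 0.4  0.6 -0.3] q [ 0.22  0.53 -0.17  0.87  0.    1.45]
side [361. 162.] 196 [ 0.5491 -0.3099] tray s,d 0.068 -0.465
side [368. 231.] 326 [ 0.4782 -0.0526] tray s,d -0.036 -0.219
side [296. 297.] 509 [0.5812 0.166 ] tray s,d 0.037 0.011
top [430. 216.] 569 [ 0.551  -0.3168] tray s,d 0.07 -0.471
top [178. 212.] 121 [0.5642 0.1666] tray s,d 0.02 0.009
top [295. 255.] 567 [ 0.4782 -0.0573] tray s,d -0.036 -0.224
```

```bash
python3 -m creep '[[[0,0.055,0],[0,0,0],0.3],[[-0.028,0,0],[0,0,0.05],0.3],[[-0.028,0,0],[0,0,0.05],0.3],[[0,0,0],[0,0,0.05],0.3],[[0,0,0],[0,0,0],0.3]]' >/dev/null
python3 st.py; python3 tr.py | grep -v ' -0.4'
```

```text
6.625 pos [0.5774 0.092  0.0809] x [ 0.988 -0.154  0.001] y [-0.154 -0.988 -0.001] open 0.0305 F [-0.1  0.1 -0.3] q [ 0.16  0.49 -0.23  0.84  0.    1.88]
side [368. 231.] 324 [ 0.4783 -0.0527] tray s,d -0.036 -0.219
side [296. 297.] 498 [0.5811 0.166 ] tray s,d 0.037 0.011
top [295. 255.] 566 [ 0.4782 -0.0573] tray s,d -0.036 -0.224
```

```bash
python3 -m creep '[[[-0.014,-0.04,0],[0,0,0],0.3],[[0,-0.044,0],[0,0,0],0.3],[[0,-0.044,0],[0,0,0],0.3],[[0,-0.044,0],[0,0,0],0.3],[[0,-0.044,0],[0,0,0],0.3]]' >/dev/null
python3 -m creep '[[[0,-0.036,0],[0,0,0],0.3],[[0,-0.02,0],[0,0,0],0.3],[[0,0,0],[0,0,0],0.3]]' >/dev/null
python3 st.py; python3 tr.py | grep -v ' -0.4'
```

```text
7.725 pos [0.5918 0.2393 0.0806] x [ 0.99  -0.143  0.001] y [-0.143 -0.99  -0.001] open 0.0299 F [-0.7 -0.4 -0.2] q [ 0.38  0.57 -0.09  0.91  0.    2.1 ]
side [368. 232.] 349 [ 0.478  -0.0509] tray s,d -0.037 -0.218
side [270. 343.] 682 [0.5947 0.2746] tray s,d 0.036 0.12
top [295. 255.] 567 [ 0.4782 -0.0573] tray s,d -0.036 -0.224
```

Cap 1 is at s=+36 mm, d≈118 mm, inside. Next I lift and go behind the near cap.

```bash
python3 -m creep '[[[0,0.01,-0.06],[0,0,0],0.3],[[0,0,-0.1],[0,0,0],0.3],[[-0.02,0.11,0],[0,0,0],0.3],[[-0.02,0.11,0],[0,0,0],0.3],[[-0.02,0.11,0],[0,0,0],0.3]]' >/dev/null
python3 -m creep '[[[-0.02,0.11,0],[0,0,0],0.3],[[-0.02,0.11,0],[0,0,0],0.3],[[-0.02,0.11,0],[0,0,0],0.3],[[-0.02,0.11,0],[0,0,0],0.3],[[0,0,0],[0,0,0],0.3]]' >/dev/null
python3 st.py
```

```text
9.075 pos [ 0.4585 -0.1552  0.1641] x [ 0.988 -0.154  0.005] y [-0.154 -0.988  0.001] open 0.0299 F [-0.3  0.6  1.1] q [-0.33  0.26 -0.37  0.94 -0.    1.4 ]
```

```bash
python3 -m creep '[[[0.004,0,0.06],[0,0,0],0.3],[[0.004,0,0.06],[0,0,0],0.3],[[0,0,0.046],[0,0,0],0.3],[[0,-0.03,0],[0,0,0],0.3],[[0,-0.04,0],[0,0,0],0.3]]' >/dev/null
python3 st.py
python3 -m creep '[[[0,-0.04,0],[0,0,0],0.3],[[0,-0.044,0],[0,0,0],0.3],[[0,-0.044,0],[0,0,0],0.3],[[0,-0.044,0],[0,0,0],0.3],[[0,-0.044,0],[0,0,0],0.3]]' >/dev/null
python3 st.py; python3 tr.py
```

```text
9.7 pos [ 0.4682 -0.1214  0.0808] x [ 0.987 -0.161  0.008] y [-0.161 -0.987  0.001] open 0.0301 F [ 0.   1.1 -0.1] q [-0.25  0.35 -0.49  0.72 -0.    1.48]
10.325 pos [ 0.4874 -0.0064  0.0863] x [ 0.987 -0.159  0.014] y [-0.159 -0.987 -0.001] open 0.0297 F [-0.4 -1.2 -0.5] q [-0.01  0.35 -0.48  0.73 -0.    1.72]
side [354. 255.] 364 [0.4924 0.0272] tray s,d -0.033 -0.138
side [270. 342.] 621 [0.5955 0.273 ] tray s,d 0.037 0.119
top [124. 196.] 579 [0.5952 0.2705] tray s,d 0.037 0.116
top [430. 216.] 571 [ 0.551  -0.3168] tray s,d 0.07 -0.471
```

```bash
python3 -m creep '[[[-0.002,-0.044,0.008],[0,0,-0.01],0.3],[[-0.002,-0.044,0.003],[0,0,-0.005],0.3],[[-0.002,-0.044,0.001],[0,0,0],0.3],[[-0.002,-0.044,0.001],[0,0,0],0.3],[[-0.002,-0.044,0.001],[0,0,0],0.3]]' >/dev/null
python3 st.py; python3 tr.py | grep -v ' -0.4'
```

```text
11.05 pos [0.4966 0.1071 0.0831] x [ 0.994 -0.11   0.018] y [-0.11  -0.994 -0.001] open 0.0298 F [-0.  -0.1  0.7] q [ 0.21  0.38 -0.44  0.74 -0.01  1.9 ]
side [338. 296.] 489 [0.4999 0.1417] tray s,d -0.04 -0.024
side [270. 343.] 659 [0.595  0.2742] tray s,d 0.037 0.12
top [122. 187.] 92 [0.614  0.2749] tray s,d 0.055 0.123
```

```bash
python3 -m creep '[[[0,-0.044,0.001],[0,0,0],0.3],[[0,-0.044,0.001],[0,0,0],0.3],[[0,-0.044,0],[0,0,0],0.3],[[0,-0.044,0],[0,0,0],0.3],[[0,-0.044,0],[0,0,0],0.3]]' >/dev/null
python3 -m creep '[[[0,-0.03,0],[0,0,0],0.3],[[0,-0.014,0],[0,0,0],0.3],[[0,0,0],[0,0,0],0.3]]' >/dev/null
python3 st.py; python3 tr.py | grep -v ' -0.4'
```

```text
12.15 pos [0.5114 0.2416 0.0843] x [ 0.994 -0.109  0.019] y [-0.109 -0.994  0.   ] open 0.03 F [ 1.2  0.2 -0.1] q [ 0.45  0.46 -0.29  0.8  -0.01  2.13]
side [270. 343.] 681 [0.5947 0.2746] tray s,d 0.036 0.12
side [312. 355.] 718 [0.5148 0.2762] tray s,d -0.043 0.111
top [123. 194.] 449 [0.5999 0.2713] tray s,d 0.042 0.118
```

```bash
python3 -m creep '[[[0,0.01,-0.06],[0,-0.006,0],0.3],[[0,0,-0.1],[0,0,-0.032],0.3],[[0.008,0.11,0],[0,0,0],0.3],[[0.008,0.11,0],[0,0,0],0.3],[[0.008,0.11,0],[0,0,0],0.3]]' >/dev/null
python3 -m creep '[[[0.008,0.11,0],[0,0,0],0.3],[[0.008,0.11,0],[0,0,0],0.3],[[0.008,0.11,0],[0,0,0],0.3],[[0.008,0.11,0],[0,0,0],0.3],[[0.008,0.11,0],[0,0,0],0.3]]' >/dev/null
python3 st.py
python3 tr.py
```

```text
13.5 pos [ 0.5375 -0.2198  0.1684] x [ 1.    -0.006  0.002] y [-0.006 -1.     0.002] open 0.03 F [1.2 0.1 0.2] q [-0.39  0.41 -0.13  1.04 -0.    1.19]
side [360. 161.] 141 [ 0.5518 -0.3133] tray s,d 0.071 -0.468
side [270. 341.] 581 [0.5963 0.2715] tray s,d 0.038 0.117
side [312. 353.] 620 [0.5159 0.2731] tray s,d -0.042 0.108
top [124. 197.] 603 [0.5946 0.2696] tray s,d 0.037 0.115
top [122. 239.] 610 [0.5145 0.2718] tray s,d -0.043 0.107
```

Both caps are well inside. Now behind the third cap.

```bash
python3 -m creep '[[[0.008,0.11,0],[0,0,0],0.3],[[0.008,0.11,0],[0,0,0],0.3],[[0.008,0.11,0],[0,0,0],0.3],[[0,0,0],[0,0,0],0.3]]' >/dev/null
python3 st.py
```

```text
14.1 pos [ 0.5456 -0.394   0.1684] x [ 1.    -0.013  0.002] y [-0.013 -1.     0.003] open 0.03 F [-0.4  0.4 -1.2] q [-0.62  0.55  0.13  1.14 -0.    0.96]
```

```bash
python3 -m creep '[[[0.01,0,0.06],[0,0,0],0.3],[[0,0,0.06],[0,0,0],0.3],[[0,0,0.05],[0,0,0],0.3],[[0,-0.03,0],[0,0,-0.004],0.3],[[0,-0.04,0],[0,0,0],0.3]]' >/dev/null
python3 st.py
python3 -m creep '[[[0,-0.04,0],[0,0,0],0.3],[[0,-0.044,0],[0,0,0],0.3],[[0,-0.044,0],[0,0,0],0.3],[[0,-0.044,0],[0,0,0],0.3],[[0,-0.044,0],[0,0,0],0.3]]' >/dev/null
python3 st.py; python3 tr.py
```

```text
14.725 pos [ 0.5491 -0.3565  0.0821] x [ 1.    -0.003  0.001] y [-0.003 -1.     0.001] open 0.03 F [0.3 0.8 0.3] q [-0.58  0.59 -0.04  0.94 -0.    1.  ]
15.35 pos [ 0.5503 -0.2393  0.0855] x [ 1.    -0.     0.005] y [-0.    -1.     0.003] open 0.0299 F [ 0.6 -1.  -0.3] q [-0.41  0.51 -0.19  0.86 -0.    1.16]
side [352. 185.] 205 [ 0.5496 -0.2064] tray s,d 0.055 -0.362
side [270. 342.] 587 [0.5963 0.2718] tray s,d 0.038 0.118
side [312. 353.] 626 [0.5159 0.2733] tray s,d -0.042 0.109
top [124. 197.] 602 [0.5946 0.2696] tray s,d 0.037 0.115
top [370. 218.] 522 [ 0.5484 -0.2009] tray s,d 0.053 -0.357
top [122. 239.] 609 [0.5146 0.2719] tray s,d -0.043 0.107
```

```bash
python3 -m creep '[[[0,-0.044,0.004],[0,0,0],0.3],[[0,-0.044,0.003],[0,0,0],0.3],[[0,-0.044,0.001],[0,0,0],0.3],[[0,-0.044,0.001],[0,0,0],0.3],[[0,-0.044,0.001],[0,0,0],0.3]]' >/dev/null
python3 -m creep '[[[0,-0.044,0.001],[0,0,0],0.3],[[0,-0.044,0.001],[0,0,0],0.3],[[0,-0.044,0.001],[0,0,0],0.3],[[0,-0.044,0],[0,0,0],0.3],[[0,-0.044,0],[0,0,0],0.3]]' >/dev/null
python3 st.py; python3 tr.py
```

```text
16.7 pos [ 0.5508 -0.0097  0.0776] x [ 1.    -0.001  0.007] y [-0.001 -1.     0.005] open 0.0299 F [-0.6 -1.2  1. ] q [-0.02  0.45 -0.33  0.79 -0.01  1.56]
side [330. 249.] 348 [0.5497 0.0238] tray s,d 0.024 -0.134
side [270. 342.] 623 [0.5956 0.2731] tray s,d 0.037 0.119
side [312. 354.] 661 [0.5154 0.2746] tray s,d -0.042 0.11
top [124. 197.] 595 [0.5948 0.2699] tray s,d 0.037 0.116
top [122. 238.] 602 [0.5148 0.2722] tray s,d -0.043 0.107
```

```bash
python3 -m creep '[[[0,-0.044,-0.004],[0,0,0],0.3],[[0,-0.044,-0.001],[0,0,0],0.3],[[0,-0.044,0],[0,0,0],0.3],[[0,-0.044,0],[0,0,0],0.3],[[0,-0.044,0],[0,0,0],0.3]]' >/dev/null
python3 -m creep '[[[0,-0.044,0],[0,0,0],0.3],[[0,-0.036,0],[0,0,0],0.3],[[0,-0.03,0],[0,0,0],0.3],[[0,-0.014,0],[0,0,0],0.3],[[0,0,0],[0,0,0],0.3]]' >/dev/null
python3 st.py; python3 tr.py
```

```text
18.05 pos [0.5515 0.1654 0.0787] x [ 1.    -0.002  0.007] y [-0.003 -1.     0.008] open 0.0298 F [ 0.3 -0.7  0.6] q [ 0.3   0.48 -0.26  0.82 -0.01  1.87]
side [306. 315.] 577 [0.5503 0.2008] tray s,d 0.002 0.041
side [270. 343.] 668 [0.5949 0.2744] tray s,d 0.036 0.12
side [312. 355.] 707 [0.5148 0.276 ] tray s,d -0.043 0.111
top [128. 247.] 63 [0.4984 0.2595] tray s,d -0.057 0.093
```

```bash
python3 -m creep '[[[0,-0.02,0],[0,0,0],0.3],[[0,-0.016,0],[0,0,0],0.3],[[0,0,0],[0,0,0],0.3],[[0,0.02,0],[0,0,0],0.3],[[0,0,-0.1],[0,0,0],0.3]]' >/dev/null
python3 -m creep '[[[0,0.05,-0.1],[0,0,0],0.3],[[0,0.11,0],[0,0,0],0.3],[[0,0.11,0],[0,0,0],0.3],[[0,0.11,0],[0,0,0],0.3],[[0,0.11,0],[0,0,0],0.3]]' >/dev/null
python3 -m creep '[[[0,0.11,0],[0,0,0],0.3],[[0,0.11,0],[0,0,0],0.3],[[0,0.11,0],[0,0,0],0.3],[[0,0,0],[0,0,0],0.3]]' >/dev/null
python3 st.py; python3 tr.py; python3 - <<'E'
from h import *
a=grab('top','top2.png');b=grab('side','side2.png')
t=cv2.imread('pics/top0.png')[...,::-1]
d=np.hstack([cv2.resize(a,(400,250)),cv2.resize(b,(400,250))])
e=np.hstack([cv2.resize(a[155:280,80:200],(400,340)),cv2.resize(b[270:400,220:373],(400,340))])
cv2.imwrite('pics/c2.png',np.vstack([d,e])[...,::-1])
# bystander shift by template match against the first top picture
for n,(u,v) in dict(white=(382,297),black=(425,128),bung=(289,121),bottle=(185,95),pink=(467,169),turq=(440,264)).items():
    w=18 if n!='bottle' else 30
    m=cv2.matchTemplate(a[v-w-12:v+w+12,u-w-12:u+w+12],np.ascontiguousarray(t[v-w:v+w,u-w:u+w]),cv2.TM_CCOEFF_NORMED); _,s,_,p=cv2.minMaxLoc(m); print(n,s,p[0]-12,p[1]-12)
E
```

```text
19.9 pos [ 0.5464 -0.2557  0.1866] x [ 1.    -0.005  0.01 ] y [-0.005 -1.     0.012] open 0.0301 F [-0.7  1.  -0.9] q [-0.44  0.42 -0.05  1.08 -0.01  1.14]
side [303. 321.] 526 [0.5516 0.2147] tray s,d 0.001 0.055
side [270. 341.] 580 [0.5964 0.2715] tray s,d 0.038 0.117
side [312. 353.] 622 [0.5159 0.2731] tray s,d -0.042 0.109
top [124. 197.] 599 [0.5946 0.2698] tray s,d 0.037 0.116
top [153. 219.] 596 [0.5506 0.2133] tray s,d 0.001 0.054
top [122. 239.] 610 [0.5145 0.2719] tray s,d -0.043 0.107
white 0.4130348861217499 0 0
black 0.8178489804267883 0 0
bung 0.9996888041496277 0 0
bottle 0.9995455741882324 0 0
pink 0.18066151440143585 -12 -12
turq 0.13758587837219238 -12 -12
```

View pics/c2.png

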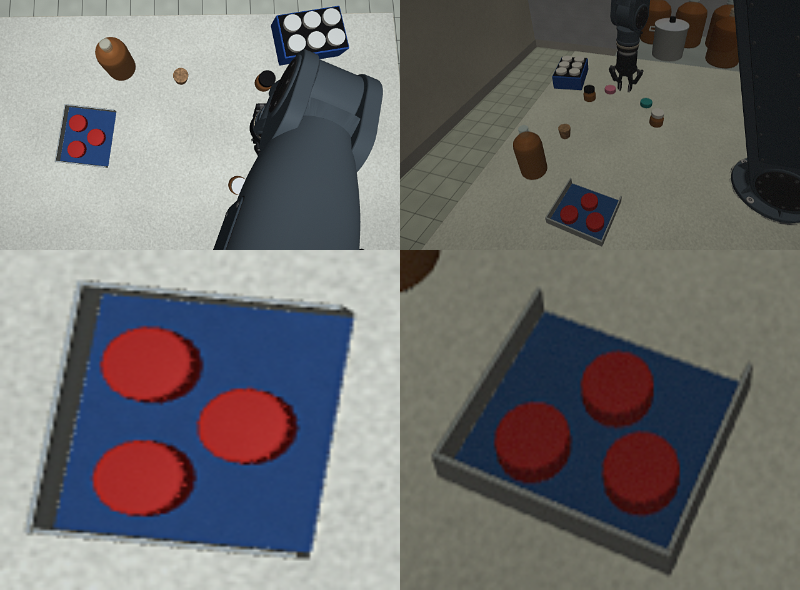

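All three caps lie flat, well inside the tray and clear of each other. The bystanders are unmoved: the bung and bottle match at 0 px shift, both jars also show 0 px shift though partly hidden by the arm, and everything stands in the side view. The arm touches nothing.

```bash
python3 -c "
from bench import r
print(r.finish_job())"
```

```text
the job is handed in; nothing more can be done
None
```

I swept the three red caps into the tray with the half-shut fingers (about 30 mm apart). Nothing was picked up, and I handed the job in at about 20 s of the 72 s allowed. The first cap was heading too close to the far wall, so I backed off, turned the fingers and steered it in.

**Caps:** both cameras show all three lying flat and fully inside. Their centres are 54, 108 and 117 mm past the open side, and 37, 1 and -43 mm across from the middle. The nearest edge to the open side is about 28 mm in.

**Bystanders:** the bung and bottle matched their first picture at 0 px shift. The two jars also showed 0 px shift, but with weak matches (0.41 for the white jar, 0.82 for the black) because the arm partly hid them from above. The side view shows both jars still standing.

**Look-alikes:** the arm hid the pink and turquoise caps from above, so that check failed for both. The side view shows both lying on the bench; I did not measure whether they had moved.

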